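Clip the lid down on the food box

ROBOT

A 7-joint arm with a two-finger parallel gripper is mounted at the origin on the work surface. World frame = base frame: x ahead of the robot, y to its left, z up, the work surface at z = 0. Lengths are in m, angles in rad, forces in N, time in s.
With the tool pointing down it reaches from about 0.425 to 0.925 m from the base axis. Payload 6.8 kg.
Tool frame: the origin (TCP) lies between the finger pads; the fingertips stand finger_overhang ahead of it and the grasp point (between the pads) lies 6 mm ahead of it (finger_overhang is the distance from the TCP to the fingertips, in m); z points along the fingers, y is the line along which they close (so a half turn about z gives the same grasp; the last joint's range is limited). The gripper opens to 85 mm and grips with 20 to 120 N. Pads are 22 mm wide; open, the fingers measure 114 mm over their backs; the gripper's body (76 mm by 85 mm) begins 54 mm behind the grasp point. The pads swing forward as they close: fully open they stand 13 mm farther back than shut.
Start: joints at [1.2, 0.477, 0.022, 1.555, -0.011, 1.109, -0.083], TCP at [0.175, -0.652, 0.256] pointing down, gripper open.
Joint ranges: [-2.96, 2.96], [-0.34, 2.1], [-1.41, 1.46], [0.24, 2.44], [-1.37, 4.51], [0.17, 1.92], [-2.96, 2.96]. Speed limits (rad/s): [2.39, 2.39, 3.14, 3.14, 3.14, 3.14, 3.14].

INTERFACE

Orientations are given as a unit quaternion [w, x, y, z].
In Python, from station import * gives the robot as it stands.
- The arm moves only by the tool drive_tool, never from a script. Its argument "increments" is a list of rows, each an object of numbers: "claw": the finger opening in m, from 0 to 0.0854; "dx", "dy", "dz": the shift along the tool's x, y, z in m; "wx", "wy", "wz": the turn, a rotation vector about the tool's x, y, z in degrees. A call has 1 to 20 rows; each row shifts and turns the commanded pose from where the row before left it, along the tool's axes as they then stand; what a row does not reach is not made up. A row lasts 1/8 s, in which the tool goes at most 62.5 mm and 10.7 degrees, less where a joint would pass 70% of its speed; a pose out of reach is approached as far as the arm can. A call with a gripper value outside its range is refused whole. The fingers move at their own pace and stop on an object; "newtons" is the grip in N (left out, the last holds). Time passes only in rows, so rows that do not move let the fingers close. It gives the time, the measured TCP pose, the force, the opening and the grip force at its end, in the units of the state.
- get_obs(): the state, without advancing time (a new reading comes with each control period).
- read_camera(name): name is "scene" or "top"; returns (picture, depth): 400x640x3 uint8, red, green, blue; 400x640 float32, m along the optical axis (not along the pixel's ray), 0 where there is no reading.
- calibration(name): a dict with "intrinsics" (3x3 intrinsics, pixels), "k1" (the pictures are not rectified: a ray, as slopes to the right and down, at radius r is drawn at 1 + k1 r^2 times it, then the intrinsics apply), "R" (3x3) and "t" (3): a world point X has camera coordinates R X + t. Camera axes: x right, y down, z forward; pixel columns grow to the right and rows downward; lengths in m; the calibration is good to about 2 mm. A picture is of the moment at which its call begins. calibration takes no time and is no camera call.
- hand_in(): hands the job in; it is judged then, once.
The state is a dict: "t": time; "q": joint angles; "joint_vel": joint speeds; "joint_torque": joint torques, N m; "eef_pos": TCP position; "tool_rot": TCP orientation; "contact_force": force on the tool from outside, world axes, zero at the start; "torque": the same for the moment, N m; "gripper_width": opening from 0.0 (shut) to 1.0 (fully open); "grasp_force": force on a finger pad.
Only numpy, scipy, OpenCV 4.12 (cv2) and the standard library are available. Lean on these libraries where they do the work, as an engineer would, in place of code of your own. Each camera call takes 0.05 s, during which the arm holds its last target. There are 200 camera calls.

TASK

The lid lies on the food box but its four clips are open: fold each clip down over the rim and press it in until it snaps home, so that all four are shut. Keep the box standing where it is: do not tip it or shove it along the counter by more than a few centimetres, and leave the jars, the bowl and the soap around it in their places.

Things in the scene. Friction and masses are not known exactly. Their poses are not given: they have to be found in the camera images.
- box: Food box: taupe stoneware body 100 x 130 x 60 mm (x, y, z), white plastic lid 120 x 150 mm on it, lid top 74 mm up (middle panel 77 mm); a clip at the middle of each lid edge. Loose, 0.6 to 0.9 kg: a sideways push of 3 to 6 N slides it; pressing down as well holds it. Origin: centre of the underside; z up, long side along y.
- clip_near (a joint): White plastic clip flap on the box's -x side, hinged on the lid rim: 34 mm wide, 38 mm from hinge axis to end, 4 mm thick. Radians: 0 = hanging down, shut; 1.57 = level, straight out; 3.14 = straight up; starts 1.3 to 3.3. Stays where left; at about 0.3 its hook meets a bead on the box, and about 0.18 N m (6 N straight in at the lip) snaps it past to under 0.1.
- clip_far (a joint): White plastic clip flap on the box's +x side, hinged on the lid rim: 34 mm wide, 38 mm from hinge axis to end, 4 mm thick. Radians: 0 = hanging down, shut; 1.57 = level, straight out; 3.14 = straight up; starts 1.3 to 3.3. Stays where left; at about 0.3 its hook meets a bead on the box, and about 0.18 N m (6 N straight in at the lip) snaps it past to under 0.1.
- clip_left (a joint): White plastic clip flap on the box's +y side, hinged on the lid rim: 34 mm wide, 38 mm from hinge axis to end, 4 mm thick. Radians: 0 = hanging down, shut; 1.57 = level, straight out; 3.14 = straight up; starts 1.3 to 3.3. Stays where left; at about 0.3 its hook meets a bead on the box, and about 0.18 N m (6 N straight in at the lip) snaps it past to under 0.1.
- clip_right (a joint): White plastic clip flap on the box's -y side, hinged on the lid rim: 34 mm wide, 38 mm from hinge axis to end, 4 mm thick. Radians: 0 = hanging down, shut; 1.57 = level, straight out; 3.14 = straight up; starts 1.3 to 3.3. Stays where left; at about 0.3 its hook meets a bead on the box, and about 0.18 N m (6 N straight in at the lip) snaps it past to under 0.1.
- clip_near_hinge (a point): Middle of the -x clip's hinge axis, on the lid rim, 14 mm out from the box wall; at (-64, 0, 70) mm in the box's frame. The axis runs level along the rim.
- clip_near_lip (a point): Middle of the finger lip at the free end of the -x clip: a ledge 5 mm thick that sticks out 9 mm from the clip's outer face along its whole width. The point is on the ledge's face nearest the hinge, 33 mm from the hinge axis along the flap; when shut it looks up, 37 mm above the counter.
- clip_far_hinge (a point): Middle of the +x clip's hinge axis, on the lid rim, 14 mm out from the box wall; at (64, 0, 70) mm in the box's frame. The axis runs level along the rim.
- clip_far_lip (a point): Middle of the finger lip at the free end of the +x clip: a ledge 5 mm thick that sticks out 9 mm from the clip's outer face along its whole width. The point is on the ledge's face nearest the hinge, 33 mm from the hinge axis along the flap; when shut it looks up, 37 mm above the counter.
- clip_left_hinge (a point): Middle of the +y clip's hinge axis, on the lid rim, 14 mm out from the box wall; at (0, 79, 70) mm in the box's frame. The axis runs level along the rim.
- clip_left_lip (a point): Middle of the finger lip at the free end of the +y clip: a ledge 5 mm thick that sticks out 9 mm from the clip's outer face along its whole width. The point is on the ledge's face nearest the hinge, 33 mm from the hinge axis along the flap; when shut it looks up, 37 mm above the counter.
- clip_right_hinge (a point): Middle of the -y clip's hinge axis, on the lid rim, 14 mm out from the box wall; at (0, -79, 70) mm in the box's frame. The axis runs level along the rim.
- clip_right_lip (a point): Middle of the finger lip at the free end of the -y clip: a ledge 5 mm thick that sticks out 9 mm from the clip's outer face along its whole width. The point is on the ledge's face nearest the hinge, 33 mm from the hinge axis along the flap; when shut it looks up, 37 mm above the counter.
- jar_low_mid (a point): Bystander: glass jar with cork lid, 60 mm across, 70 mm high; its centre.
- jar_small_mid (a point): Bystander: narrow glass jar with cork lid, 48 mm across, 80 mm high; its centre.
- bowl_mid (a point): Bystander: small black bowl, 72 mm across, 30 mm high; its centre.
- soap_mid (a point): Bystander: bar of soap on a wooden dish 75 x 105 mm, 34 mm high in all; its centre.
There are look-alikes about, which are no part of the job. Of the things shaped like the box, the white one is meant.

How it is judged:
By the outcome, as a careful person would: the job done as asked, in the order asked, and still so for the second after the job is handed in, with the robot touching nothing.
It also fails if it takes over 67 s, if anything falls off the work surface, if the arm or the gripper's body presses on something with over 40 N, if the wrist force passes 120 N, or if a joint passes its speed limit or range.

## Working session

There is one attempt and no reset: what is moved stays moved. The work goes in short steps, Python scripts to look and compute and a tool call to move; the robot and the scene stay as the last step left them, time stands still between calls to the robot, and variables do not carry over. Pictures are saved under pics/ and viewed, at most 10 in all, crops included, and the job is handed in when it is done.

Besides the shell and the picture viewer there is one more tool, called after "Emit:" by a JSON object that holds its "op" and its "data", one argument or row to a line. drive_tool: Moves the arm, as the interface text tells. Its arguments: {"type":"object","properties":{"increments":{"type":"array","items":{"type":"object","properties":{"claw":{"type":"number"},"dx":{"type":"number"},"dy":{"type":"number"},"dz":{"type":"number"},"wx":{"type":"number"},"wy":{"type":"number"},"wz":{"type":"number"}}}},"newtons":{"type":"number"}},"required":["increments"]}

```bash
ls; mkdir -p pics; cat > h.py <<'E'
from station import *
import numpy as np, cv2
E
python3 - <<'E'
from h import *
o=get_obs(); print({k:np.round(v,3) for k,v in o.items()})
for n in("scene","top"):
    p,d=read_camera(n); cv2.imwrite(f"pics/{n}0.png",p[:,:,::-1]); np.savez(f"{n}0.npz",p=p,d=d); c=calibration(n); print(n,c)
E
```

```text
pics
{'t': np.float64(0.0), 'q': array([ 1.2  ,  0.478,  0.022,  1.556, -0.011,  1.109, -0.083]), 'joint_vel': array([ 0.001, -0.001,  0.   ,  0.001,  0.   , -0.   ,  0.001]), 'joint_torque': array([-0.0000e+00, -5.9646e+01,  1.6070e+00, -2.8119e+01,  1.2000e-02,
        9.0000e-03, -0.0000e+00]), 'eef_pos': array([ 0.175, -0.651,  0.255]), 'tool_rot': array([-0.001,  0.991,  0.131, -0.   ]), 'contact_force': array([-0.058,  0.636, -0.016]), 'torque': array([ 0.054, -0.006,  0.017]), 'grasp_force': np.float64(0.0), 'gripper_width': np.float64(1.0)}
scene {'intrinsics': array([[405.61681302,   0.        , 323.29068091],
       [  0.        , 405.61681302, 200.55882571],
       [  0.        ,   0.        ,   1.        ]]), 'k1': -0.05558692949773868, 'R': array([[-0.90204581,  0.43161524,  0.00465062],
       [ 0.31845287,  0.67274024, -0.66783855],
       [-0.29137796, -0.60093997, -0.74429164]]), 't': array([ 0.52047966, -0.14831714,  1.14932451])}
top {'intrinsics': array([[430.65224083,   0.        , 326.00993104],
       [  0.        , 430.65224083, 197.90278612],
       [  0.        ,   0.        ,   1.        ]]), 'k1': 0.003988392067732426, 'R': array([[-1.39010714e-02, -9.99899513e-01, -2.77914654e-03],
       [-9.78752107e-01,  1.41756199e-02, -2.04556509e-01],
       [ 2.04575350e-01, -1.23459114e-04, -9.78850811e-01]]), 't': array([0.01634418, 0.56498215, 0.91862383])}
```

View pics/scene0.png

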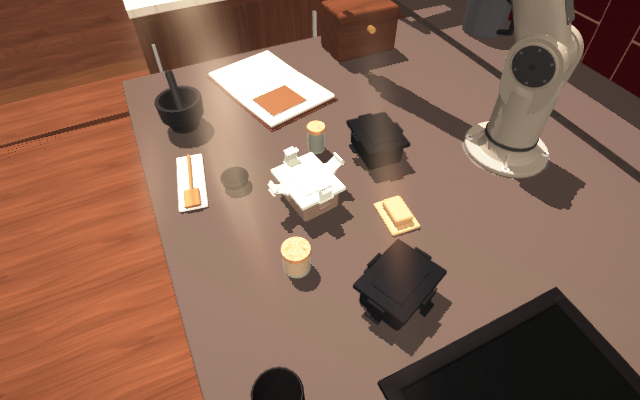

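View pics/top0.png

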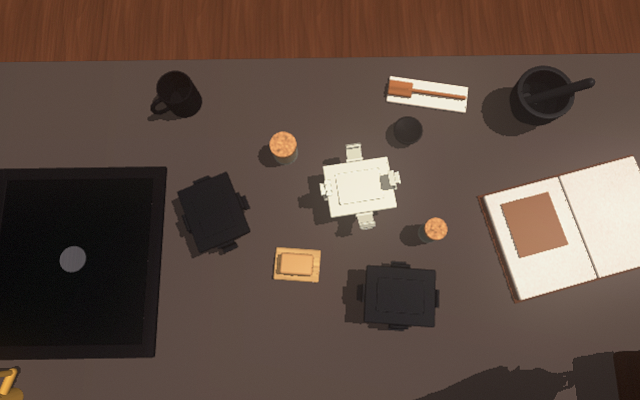

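Top view: the white box is at about (359,188), with clips at (354,153), (366,220), (325,189) and (394,178). Jars are at (284,148) and (435,230), the bowl at (408,130), the soap at (297,264). The scene view shows all four clips raised.

```bash
cat >> h.py <<'E'
def rays(n,uv):
    c=calibration(n);K=c["intrinsics"];uv=np.atleast_2d(uv).astype(float)
    s=(uv-[K[0,2],K[1,2]])/[K[0,0],K[1,1]];x=s.copy()
    for _ in range(8): x=s/(1+c["k1"]*(x**2).sum(1,keepdims=True))
    return np.c_[x,np.ones(len(x))],c
def cloud(n,uv,d):
    r,c=rays(n,uv); return (r*d[:,None]-c["t"])@c["R"]
def onplane(n,uv,z):
    r,c=rays(n,uv); w=r@c["R"]; o=-c["t"]@c["R"]; return o+w*((z-o[2])/w[:,2])[:,None]
def whitecloud(n,p,d,roi):
    m=np.zeros(d.shape,bool);x0,x1,y0,y1=roi;m[y0:y1,x0:x1]=True
    f=p.astype(int); m&=(f.min(2)>95)&(f.max(2)-f.min(2)<60)&(d>0)
    v,u=np.nonzero(m); return cloud(n,np.c_[u,v],d[v,u]),np.c_[u,v]
E
python3 - <<'E'
from h import *
A={n:np.load(n+"0.npz") for n in("top","scene")}
P,_=whitecloud("top",A["top"]["p"],A["top"]["d"],(310,410,135,235))
S,_=whitecloud("scene",A["scene"]["p"],A["scene"]["d"],(260,350,140,225))
print(len(P),len(S),np.percentile(P[:,2],[5,25,50,75,95]),np.percentile(S[:,2],[5,25,50,75,95]))
# lid outline via contour with opening
f=A["top"]["p"].astype(int);m=((f.min(2)>95)&(f.max(2)-f.min(2)<60)).astype(np.uint8);m[:135]=0;m[235:]=0;m[:,:310]=0;m[:,410:]=0
o=cv2.morphologyEx(m,cv2.MORPH_OPEN,np.ones((25,25)))
cs,_=cv2.findContours(o,0,1);c=max(cs,key=cv2.contourArea)
W=onplane("top",c[:,0],0.074)
r=cv2.minAreaRect((W[:,:2]*1000).astype(np.float32));print("lid rect",r)
ctr=np.array(r[0])/1000;
# long axis
b=cv2.boxPoints(r);e=[b[1]-b[0],b[2]-b[1]];L=max(e,key=np.linalg.norm);L=L/np.linalg.norm(L)
print("long axis",L)
if L[1]<0:L=-L
Y=L;X=np.array([Y[1],-Y[0]])
for nm,Q in(("top",P),("scene",S)):
    q=np.c_[(Q[:,:2]-ctr)@X,(Q[:,:2]-ctr)@Y,Q[:,2]]*1000
    for k,s in(("near",(q[:,0]<-62)&(abs(q[:,1])<25)),("far",(q[:,0]>62)&(abs(q[:,1])<25)),("left",(q[:,1]>77)&(abs(q[:,0])<25)),("right",(q[:,1]<-77)&(abs(q[:,0])<25)),("hi",q[:,2]>84)):
        t=q[s];print(nm,k,len(t), np.round(np.percentile(t,[3,50,97],axis=0)) if len(t) else "")
for n,uv,z in(("jarlow",(283,145),.07),("jarsmall",(436,228),.08),("bowl",(408,130),.03),("soap",(297,264),.034)):
    w=onplane("top",uv,z)[0,:2];print(n,w,((w-ctr)@X,(w-ctr)@Y))
E
```

```text
4304 6055 [0.07046652 0.07308105 0.0750035  0.07746592 0.10424365] [-0.00152338  0.00034727  0.04662432  0.07566357  0.09574763]
lid rect ((587.7839965820312, -64.34957885742188), (153.7783966064453, 122.1903305053711), 89.17694854736328)
long axis [0.01436472 0.9998968 ]
top near 209 [[-95. -24.  -1.]
 [-79. -11.  81.]
 [-63.   5. 100.]]
top far 261 [[ 64. -10.   0.]
 [ 79.   9.  81.]
 [ 95.  25. 100.]]
top left 48 [[-24.  79.  -1.]
 [ -9.  81. 103.]
 [ 10.  87. 107.]]
top right 94 [[-22. -91.  51.]
 [  5. -82. 103.]
 [ 25. -77. 107.]]
top hi 524 [[-92. -85.  85.]
 [  0.  -2. 103.]
 [ 92.  83. 109.]]
scene near 236 [[-121.  -24.   -1.]
 [ -85.   -9.   77.]
 [ -63.   11.  100.]]
scene far 581 [[ 63. -22.  -2.]
 [ 91.   5.   1.]
 [128.  24.  99.]]
scene left 114 [[-23.  77.  70.]
 [ -5.  80.  87.]
 [  7.  87. 106.]]
scene right 388 [[ -21. -254.   -2.]
 [   7. -205.    1.]
 [  24.  -78.  105.]]
scene hi 465 [[-89. -83.  85.]
 [  0.   8. 101.]
 [ 94.  85. 109.]]
jarlow [0.68850734 0.10554642] (np.float64(0.09827243964859375), np.float64(0.17132533643682024))
jarsmall [ 0.49003968 -0.23087734] (np.float64(-0.09534210485351488), np.float64(-0.1679146456648733))
bowl [ 0.73566323 -0.19189622] (np.float64(0.14969615130249497), np.float64(-0.12540923522857572))
soap [0.41898357 0.0758381 ] (np.float64(-0.17079677296916118), np.float64(0.13774844683807883))
```

```bash
python3 - <<'E'
from h import *
import station
print([k for k in dir(station) if k[0]!='_'], getattr(station,'finger_overhang',None))
A={n:np.load(n+"0.npz") for n in("top","scene")}
roi={"top":(310,410,135,235),"scene":(260,350,140,225)}
for n in A:
    P,_=whitecloud(n,A[n]["p"],A[n]["d"],roi[n])
    g=P[(P[:,2]>.070)&(P[:,2]<.081)][:,:2]
    # raster & open at 1mm with a disc to drop the clips
    im=np.zeros((300,300),np.uint8);ij=np.round((g-[.44,-.21])*1000).astype(int);ij=ij[((ij>=0)&(ij<300)).all(1)]
    im[ij[:,1],ij[:,0]]=1
    k=cv2.getStructuringElement(cv2.MORPH_ELLIPSE,(7,7)); im=cv2.morphologyEx(im,cv2.MORPH_CLOSE,k)
    im=cv2.morphologyEx(im,cv2.MORPH_OPEN,cv2.getStructuringElement(cv2.MORPH_ELLIPSE,(51,51)))
    cs,_=cv2.findContours(im,0,1);c=max(cs,key=cv2.contourArea);r=cv2.minAreaRect(c);print(n,r,np.array(r[0])/1000+[.44,-.21])
    for yaw in (5,6,7):
        a=np.radians(yaw);q=(c[:,0]/1000+[.44,-.21])@np.array([[np.cos(a),-np.sin(a)],[np.sin(a),np.cos(a)]])
        lo,hi=np.percentile(q,[4,96],axis=0);print(yaw,hi-lo)
P,_=whitecloud("top",A["top"]["p"],A["top"]["d"],roi["top"])
S,_=whitecloud("scene",A["scene"]["p"],A["scene"]["d"],roi["scene"])
a=np.radians(6);X=np.array([np.cos(a),np.sin(a)]);Y=np.array([-X[1],X[0]]);ctr=np.array([.5878,-.0643])
Q=np.r_[P,S];q=np.c_[(Q[:,:2]-ctr)@X,(Q[:,:2]-ctr)@Y,Q[:,2]]*1000
q=q[(q[:,2]>60)]
for k,o,l in(("near",-q[:,0]-64,q[:,1]),("far",q[:,0]-64,q[:,1]),("left",q[:,1]-79,q[:,0]),("right",-q[:,1]-79,q[:,0])):
    s=(o>-14)&(abs(l)<22)&((q[:,2]>84)|(o>2));h=q[s,2]-70;o=o[s];rr=np.hypot(o,h);t=np.pi/2+np.arctan2(h,o)
    f=rr>22
    print(k,len(o),"lat %.1f"%((l[s].min()+l[s].max())/2),"theta pct",np.round(np.percentile(t[f],[5,25,50,75,95]),2),"rmax %.0f"%np.percentile(rr,95))
E
```

```text
['PlanningError', 'calibration', 'finger_overhang', 'get_obs', 'hand_in', 'read_camera'] 0.025
top ((148.0, 138.5), (145.0, 138.0), 90.0) [ 0.588  -0.0715]
5 [0.13523496 0.14330386]
6 [0.13514492 0.14352327]
7 [0.13512202 0.14365555]
scene ((154.66534423828125, 149.91970825195312), (123.4057388305664, 121.89058685302734), 23.498565673828125) [ 0.59466534 -0.06008029]
5 [0.12659545 0.12257407]
6 [0.12635063 0.12202682]
7 [0.12621252 0.12174013]
near 374 lat -3.8 theta pct [1.91 2.2  2.27 2.43 2.5 ] rmax 38
far 394 lat 1.3 theta pct [1.93 2.18 2.25 2.39 2.47] rmax 39
left 305 lat -2.0 theta pct [2.94 3.09 3.25 3.35 3.47] rmax 40
right 283 lat 2.6 theta pct [2.9  3.06 3.27 3.39 3.5 ] rmax 40
```

```bash
cat >> h.py <<'E'
def boxpose(n,p,roi,ctr,yaw,z=.073):
    f=p.astype(int);m=((f.min(2)>95)&(f.max(2)-f.min(2)<60)).astype(np.uint8)
    x0,x1,y0,y1=roi;M=np.zeros_like(m);M[y0:y1,x0:x1]=m[y0:y1,x0:x1]
    cs,_=cv2.findContours(M,cv2.RETR_EXTERNAL,cv2.CHAIN_APPROX_NONE);c=max(cs,key=cv2.contourArea)[:,0]
    W=onplane(n,c,z)[:,:2];ctr=np.array(ctr)
    for _ in range(4):
        X=np.array([np.cos(yaw),np.sin(yaw)]);Y=np.array([-X[1],X[0]])
        q=np.c_[(W-ctr)@X,(W-ctr)@Y]*1000;E={}
        for k,i,s,h in(("near",0,-1,60),("far",0,1,60),("left",1,1,75),("right",1,-1,75)):
            t=q[:,1-i];g=(abs(q[:,i]*s-h)<9)&(abs(t)>26)&(abs(t)<135-h-10)
            if g.sum()<12: continue
            vx,vy,a,b=cv2.fitLine(np.c_[t[g],q[g,i]].astype(np.float32),cv2.DIST_HUBER,0,.01,.01).ravel()
            E[k]=(b-a*vy/vx,vy/vx*(-1 if i==0 else 1),g.sum())
        dy=np.mean([e[1] for e in E.values()])
        cx=(E["near"][0]+E["far"][0])/2;cy=(E["left"][0]+E["right"][0])/2
        ctr=ctr+(cx*X+cy*Y)/1000;yaw+=dy
    return ctr,yaw,{k:np.round(e,3) for k,e in E.items()}
E
python3 - <<'E'
from h import *
for n,roi in(("top",(310,410,135,235)),("scene",(260,350,140,225))):
    p=np.load(n+"0.npz")["p"]
    try:
        c,y,E=boxpose(n,p,roi,[.5878,-.0648],np.radians(7.3));print(n,c,np.degrees(y),E)
    except Exception as e: print(n,repr(e))
E
```

```text
top [ 0.58790317 -0.06632436] 8.121397113636846 {'near': array([-5.9566e+01, -5.0000e-03,  3.5000e+01]), 'far': array([5.9566e+01, 3.0000e-03, 3.4000e+01]), 'left': array([7.4577e+01, 1.0000e-03, 2.1000e+01]), 'right': array([-74.577,   0.   ,  20.   ])}
scene KeyError('near')
```

Emit:
{"op": "drive_tool", "data": {
  "increments": [
    {"wz": 7, "claw": 0},
    {"dx": 31, "dy": 0, "dz": 0, "claw": 0}
  ],
  "newtons": 20
}}

```text
schema error: expected keys claw, dx, dy, dz, wx, wy, wz
```

That call was refused. It also had a slip: I wrote 31 where the shift should be in metres. I'll send full rows in metres.

Emit:
{"op": "drive_tool", "data": {
  "increments": [
    {"wz": 7, "claw": 0, "dx": 0, "dy": 0, "dz": 0, "wx": 0, "wy": 0},
    {"wz": 0, "claw": 0, "dx": 0.031, "dy": -0.04, "dz": 0.0, "wx": 0, "wy": 0},
    {"wz": 0, "claw": 0, "dx": 0.031, "dy": -0.04, "dz": 0.0, "wx": 0, "wy": 0},
    {"wz": 0, "claw": 0, "dx": 0.031, "dy": -0.04, "dz": 0.0, "wx": 0, "wy": 0},
    {"wz": 0, "claw": 0, "dx": 0.031, "dy": -0.04, "dz": 0.0, "wx": 0, "wy": 0},
    {"wz": 0, "claw": 0, "dx": 0.031, "dy": -0.04, "dz": 0.0, "wx": 0, "wy": 0},
    {"wz": 0, "claw": 0, "dx": 0.031, "dy": -0.04, "dz": 0.0, "wx": 0, "wy": 0}
  ],
  "newtons": 20
}}

```text
t: 0.98
eef_pos: [0.3264, -0.3865, 0.2561]
tool_rot: [-0.0, 0.998, 0.07, -0.0]
contact_force: [0.3, 0.6, -0.3]
gripper_width: 0.002
grasp_force: 0.0
```

```bash
cat >> h.py <<'E'
CTR=np.array([.5879,-.0663]);YAW=np.radians(8.1)
def bp(o=None):
    o=o or get_obs();X=np.array([np.cos(YAW),np.sin(YAW)]);d=o["eef_pos"][:2]-CTR
    w,x,y,z=o["tool_rot"];R=cv2.Rodrigues(np.zeros(3))[0]
    xa=np.array([1-2*(y*y+z*z),2*(x*y+w*z),2*(x*z-w*y)]);za=np.array([2*(x*z+w*y),2*(y*z-w*x),1-2*(x*x+y*y)])
    print("t %.2f boxXY+tip z mm"%o["t"],np.round([d@X*1000,(d@[-X[1],X[0]])*1000,o["eef_pos"][2]*1000-25],1),"yaw %.1f"%np.degrees(np.arctan2(xa[1],xa[0])),"za",np.round(za,3),"F",np.round(o["contact_force"],1),"q7 %.2f"%o["q"][6],"w",o["gripper_width"])
E
python3 -c "
from h import *
bp()"
```

```text
t 0.97 boxXY+tip z mm [-304.  -280.1  231.1] yaw 8.1 za [-0.  0. -1.] F [ 0.3  0.6 -0.3] q7 -0.70 w 0.0016446546684115186
```

Emit:
{"op": "drive_tool", "data": {
  "increments": [
    {"wz": 0, "claw": 0, "dx": 0.036, "dy": -0.047, "dz": 0.0, "wx": 0, "wy": 0},
    {"wz": 0, "claw": 0, "dx": 0.036, "dy": -0.047, "dz": 0.0, "wx": 0, "wy": 0},
    {"wz": 0, "claw": 0, "dx": 0.036, "dy": -0.047, "dz": 0.0, "wx": 0, "wy": 0},
    {"wz": 0, "claw": 0, "dx": 0.036, "dy": -0.047, "dz": 0.0, "wx": 0, "wy": 0},
    {"wz": 0, "claw": 0, "dx": 0.036, "dy": -0.047, "dz": 0.0, "wx": 0, "wy": 0},
    {"wz": 0, "claw": 0, "dx": 0.035, "dy": -0.045, "dz": 0.0, "wx": 0, "wy": 0},
    {"wz": 0, "claw": 0, "dx": 0, "dy": 0, "dz": 0.05, "wx": 0, "wy": 0},
    {"wz": 0, "claw": 0, "dx": 0, "dy": 0, "dz": 0.05, "wx": 0, "wy": 0},
    {"wz": 0, "claw": 0, "dx": 0, "dy": 0, "dz": 0, "wx": 0, "wy": 0}
  ]
}}

```text
t: 2.1
eef_pos: [0.4965, -0.0805, 0.1532]
tool_rot: [-0.001, 0.998, 0.071, -0.004]
contact_force: [-0.9, -1.0, 1.0]
gripper_width: -0.003
grasp_force: 0.0
```

```bash
python3 -c "
from h import *
bp()
p,d=read_camera('scene');cv2.imwrite('pics/s1.png',cv2.resize(p[100:260,220:420,::-1],None,fx=4,fy=3.75))"
```

```text
t 2.10 boxXY+tip z mm [-92.5  -1.2 128.2] yaw 8.1 za [-0.008  0.001 -1.   ] F [-0.9 -1.   1. ] q7 -1.54 w -0.0028937362725424726
```

View pics/s1.png

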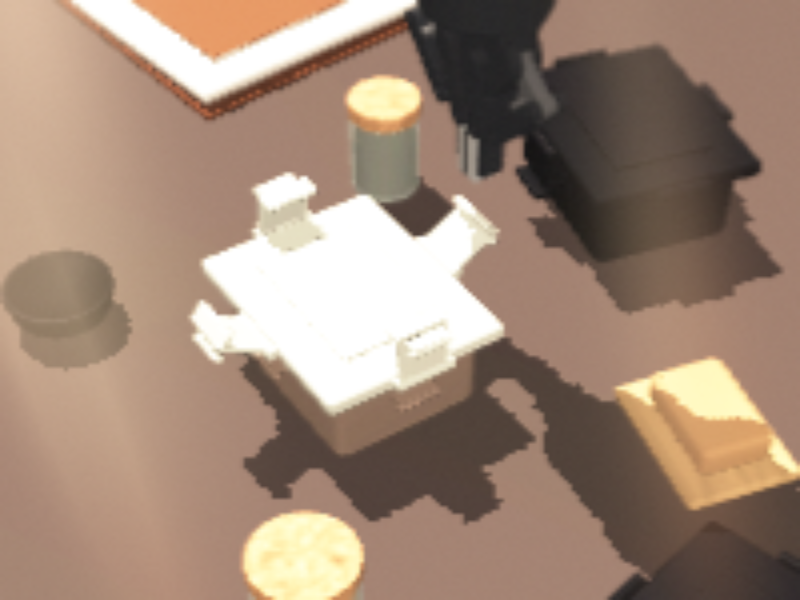

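The crop shows the near clip at (465,225), leaning outward, with the closed fingertips at (480,170) just above it. I'll press it down now.

Emit:
{"op": "drive_tool", "data": {
  "increments": [
    {"wz": 0, "claw": 0, "dx": 0, "dy": 0, "dz": 0.02, "wx": 0, "wy": 0},
    {"wz": 0, "claw": 0, "dx": 0, "dy": 0, "dz": 0.015, "wx": 0, "wy": 0},
    {"wz": 0, "claw": 0, "dx": 0, "dy": 0, "dz": 0.015, "wx": 0, "wy": 0},
    {"wz": 0, "claw": 0, "dx": 0, "dy": 0, "dz": 0.015, "wx": 0, "wy": 0},
    {"wz": 0, "claw": 0, "dx": 0, "dy": 0, "dz": 0.01, "wx": 0, "wy": 0},
    {"wz": 0, "claw": 0, "dx": 0, "dy": 0, "dz": 0.005, "wx": 0, "wy": 0},
    {"wz": 0, "claw": 0, "dx": 0, "dy": 0, "dz": 0, "wx": 0, "wy": 0},
    {"wz": 0, "claw": 0, "dx": 0, "dy": 0, "dz": 0, "wx": 0, "wy": 0}
  ]
}}

```text
t: 3.15
eef_pos: [0.4998, -0.0808, 0.0765]
tool_rot: [0.0, 0.998, 0.07, 0.0]
contact_force: [0.1, -0.4, 0.0]
gripper_width: -0.002
grasp_force: 0.0
```

```bash
python3 -c "
from h import *
bp()
p,d=read_camera('scene');cv2.imwrite('pics/s2.png',cv2.resize(p[100:260,220:420,::-1],None,fx=4,fy=3.75))"
```

```text
t 3.15 boxXY+tip z mm [-89.3  -1.9  51.5] yaw 8.1 za [ 0. -0. -1.] F [ 0.1 -0.4  0. ] q7 -1.60 w -0.0022161620858590935
```

View pics/s2.png

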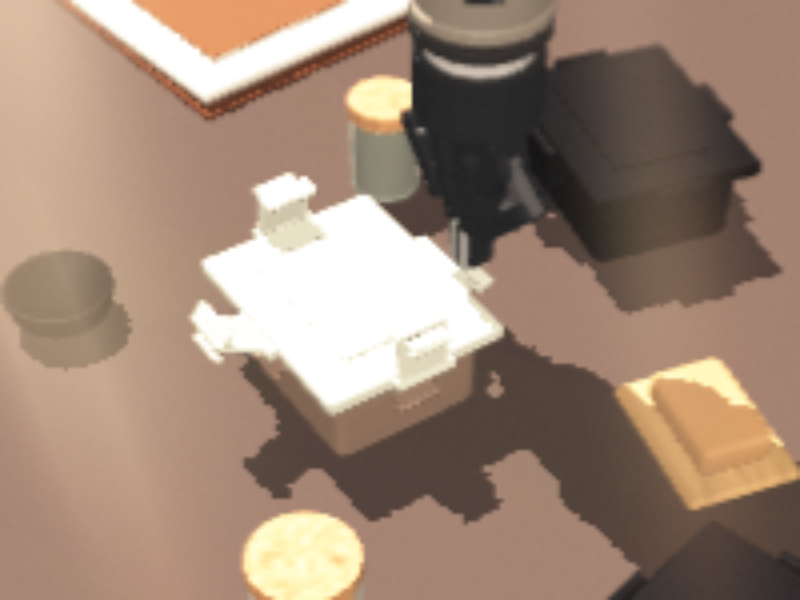

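The near clip is folded below level, with its lip at (475,280) under the fingertip, and the box hasn't moved. Next I'll go lower and push in.

Emit:
{"op": "drive_tool", "data": {
  "increments": [
    {"wz": 0, "claw": 0, "dx": 0, "dy": 0, "dz": 0.009, "wx": 0, "wy": 0},
    {"wz": 0, "claw": 0, "dx": 0.003, "dy": 0, "dz": 0.002, "wx": 0, "wy": 0},
    {"wz": 0, "claw": 0, "dx": 0.003, "dy": 0, "dz": 0.002, "wx": 0, "wy": 0},
    {"wz": 0, "claw": 0, "dx": 0, "dy": 0, "dz": 0, "wx": 0, "wy": 0}
  ]
}}

```text
t: 3.7
eef_pos: [0.5063, -0.0798, 0.0634]
tool_rot: [-0.0, 0.998, 0.07, 0.001]
contact_force: [2.8, 0.5, 3.3]
gripper_width: -0.002
grasp_force: 1.5
```

```bash
python3 -c "
from h import *
bp()"
```

```text
t 3.70 boxXY+tip z mm [-82.7  -1.8  38.4] yaw 8.1 za [ 0.001  0.    -1.   ] F [2.8 0.5 3.3] q7 -1.61 w -0.001954662722060744
```

Emit:
{"op": "drive_tool", "data": {
  "increments": [
    {"wz": 0, "claw": 0, "dx": 0.003, "dy": 0, "dz": 0.001, "wx": 0, "wy": 0},
    {"wz": 0, "claw": 0, "dx": 0.003, "dy": 0, "dz": 0.001, "wx": 0, "wy": 0},
    {"wz": 0, "claw": 0, "dx": 0, "dy": 0, "dz": 0, "wx": 0, "wy": 0}
  ]
}}

```text
t: 4.08
eef_pos: [0.51, -0.0793, 0.0617]
tool_rot: [0.0, 0.998, 0.07, -0.002]
contact_force: [-5.6, 0.1, 16.2]
gripper_width: 0.003
grasp_force: 8.1
```

```bash
python3 -c "
from h import *
bp()
p,d=read_camera('top')
f=p
c,y,E=boxpose('top',p,(310,410,135,235),CTR,YAW);print(c,np.degrees(y),E)"
```

```text
t 4.08 boxXY+tip z mm [-78.9  -1.9  36.7] yaw 8.0 za [-0.003 -0.001 -1.   ] F [-5.6  0.1 16.2] q7 -1.61 w 0.002829387940654261Traceback (most recent call last):
  File "<string>", line 6, in <module>
    c,y,E=boxpose('top',p,(310,410,135,235),CTR,YAW);print(c,np.degrees(y),E)
          ~~~~~~~^^^^^^^^^^^^^^^^^^^^^^^^^^^^^^^^^^^
  File "h.py", line 30, in boxpose
    cx=(E["near"][0]+E["far"][0])/2;cy=(E["left"][0]+E["right"][0])/2
        ~^^^^^^^^
KeyError: 'near'
```

Emit:
{"op": "drive_tool", "data": {
  "increments": [
    {"wz": 0, "claw": 0, "dx": 0.003, "dy": 0, "dz": -0.001, "wx": 0, "wy": 0},
    {"wz": 0, "claw": 0, "dx": 0, "dy": 0, "dz": 0, "wx": 0, "wy": 0}
  ]
}}

```text
t: 4.38
eef_pos: [0.5111, -0.0792, 0.0619]
tool_rot: [0.0, 0.998, 0.07, -0.004]
contact_force: [-7.3, -0.7, 13.4]
gripper_width: -0.005
grasp_force: 6.4
```

```bash
python3 -c "
from h import *
bp()"
```

```text
t 4.38 boxXY+tip z mm [-77.8  -2.   36.9] yaw 8.0 za [-0.007 -0.001 -1.   ] F [-7.3 -0.7 13.4] q7 -1.61 w -0.005344172895624562
```

Emit:
{"op": "drive_tool", "data": {
  "increments": [
    {"wz": 0, "claw": 0, "dx": -0.01, "dy": -0.002, "dz": 0, "wx": 0, "wy": 0},
    {"wz": 0, "claw": 0, "dx": -0.015, "dy": 0, "dz": 0, "wx": 0, "wy": 0},
    {"wz": 0, "claw": 0, "dx": 0, "dy": 0, "dz": -0.05, "wx": 0, "wy": 0},
    {"wz": 0, "claw": 0, "dx": 0, "dy": 0, "dz": -0.05, "wx": 0, "wy": 0},
    {"wz": 0, "claw": 0, "dx": 0.0, "dy": 0, "dz": 0, "wx": 0, "wy": 0},
    {"wz": 0, "claw": 0, "dx": 0.047, "dy": 0, "dz": 0, "wx": 0, "wy": 0},
    {"wz": 0, "claw": 0, "dx": 0.047, "dy": 0, "dz": 0, "wx": 0, "wy": 0},
    {"wz": 0, "claw": 0, "dx": 0.047, "dy": 0, "dz": 0, "wx": 0, "wy": 0},
    {"wz": 0, "claw": 0, "dx": 0.047, "dy": 0, "dz": 0, "wx": 0, "wy": 0},
    {"wz": 0, "claw": 0, "dx": 0, "dy": 0, "dz": 0, "wx": 0, "wy": 0},
    {"wz": 0, "claw": 0, "dx": 0, "dy": 0, "dz": 0, "wx": 0, "wy": 0}
  ]
}}

```text
t: 5.75
eef_pos: [0.6736, -0.054, 0.1602]
tool_rot: [-0.0, 0.998, 0.07, -0.002]
contact_force: [-0.7, -0.8, -0.4]
gripper_width: -0.005
grasp_force: 0.0
```

```bash
python3 -c "
from h import *
bp()
p,d=read_camera('scene');cv2.imwrite('pics/s3.png',cv2.resize(p[100:260,220:420,::-1],None,fx=4,fy=3.75))
P,_=whitecloud('scene',p,d,(260,350,140,225))
X=np.array([np.cos(YAW),np.sin(YAW)]);q=np.c_[(P[:,:2]-CTR)@X,(P[:,:2]-CTR)@[-X[1],X[0]],P[:,2]]*1000
s=(q[:,2]>84)
for k,g in(('left',q[:,1]>60),('right',q[:,1]<-60)): print(k,np.round(q[s&g].mean(0),1))
"
```

```text
t 5.75 boxXY+tip z mm [8.660e+01 1.000e-01 1.352e+02] yaw 8.1 za [-0.004 -0.    -1.   ] F [-0.7 -0.8 -0.4] q7 -1.60 w -0.004723623204971585
left [  2.9  77.8 103.1]
right [ -1.6 -72.7 103.4]
```

View pics/s3.png

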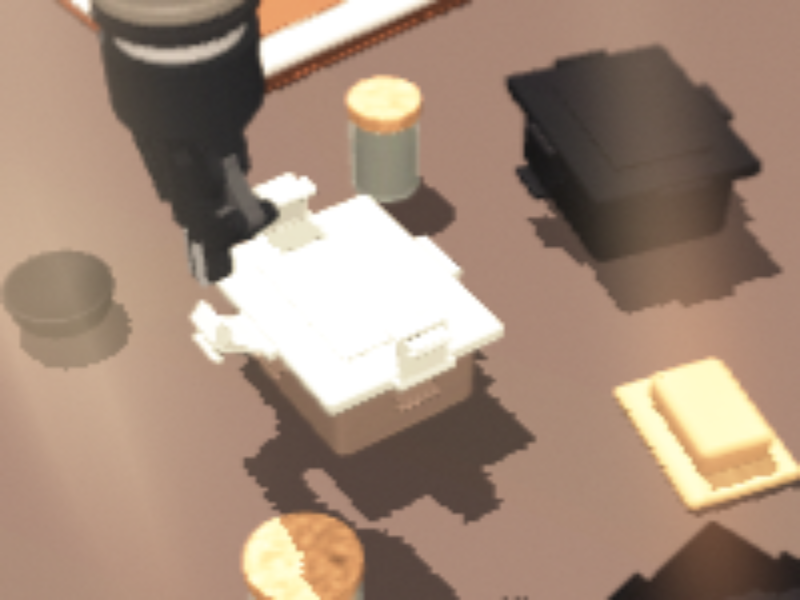

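The near clip is out of sight at (440,255), so it is down, and the box hasn't shifted. The far clip at (215,330) is next, with the fingertip above it. I'll use the same stroke.

Emit:
{"op": "drive_tool", "data": {
  "increments": [
    {"wz": 0, "claw": 0, "dx": 0, "dy": 0, "dz": 0.02, "wx": 0, "wy": 0},
    {"wz": 0, "claw": 0, "dx": 0, "dy": 0, "dz": 0.015, "wx": 0, "wy": 0},
    {"wz": 0, "claw": 0, "dx": 0, "dy": 0, "dz": 0.015, "wx": 0, "wy": 0},
    {"wz": 0, "claw": 0, "dx": 0, "dy": 0, "dz": 0.015, "wx": 0, "wy": 0},
    {"wz": 0, "claw": 0, "dx": 0, "dy": 0, "dz": 0.015, "wx": 0, "wy": 0},
    {"wz": 0, "claw": 0, "dx": 0, "dy": 0, "dz": 0.01, "wx": 0, "wy": 0},
    {"wz": 0, "claw": 0, "dx": 0, "dy": 0, "dz": 0.003, "wx": 0, "wy": 0},
    {"wz": 0, "claw": 0, "dx": 0, "dy": 0, "dz": 0, "wx": 0, "wy": 0}
  ]
}}

```text
t: 6.8
eef_pos: [0.6755, -0.0539, 0.0693]
tool_rot: [0.0, 0.998, 0.07, 0.0]
contact_force: [-0.3, 0.2, 0.1]
gripper_width: 0.003
grasp_force: 0.0
```

```bash
python3 -c "
from h import *
bp()"
```

```text
t 6.80 boxXY+tip z mm [88.5 -0.  44.3] yaw 8.1 za [ 0. -0. -1.] F [-0.3  0.2  0.1] q7 -1.63 w 0.0034479497351068613
```

Same sequence as on the near side: down 4 to 6 mm, then in.

Emit:
{"op": "drive_tool", "data": {
  "increments": [
    {"wz": 0, "claw": 0, "dx": -0.003, "dy": 0, "dz": 0.003, "wx": 0, "wy": 0},
    {"wz": 0, "claw": 0, "dx": -0.003, "dy": 0, "dz": 0.003, "wx": 0, "wy": 0},
    {"wz": 0, "claw": 0, "dx": -0.003, "dy": 0, "dz": 0.001, "wx": 0, "wy": 0},
    {"wz": 0, "claw": 0, "dx": -0.003, "dy": 0, "dz": 0.0, "wx": 0, "wy": 0},
    {"wz": 0, "claw": 0, "dx": 0, "dy": 0, "dz": 0, "wx": 0, "wy": 0}
  ]
}}

```text
t: 7.42
eef_pos: [0.6692, -0.0547, 0.0658]
tool_rot: [-0.0, 0.997, 0.07, 0.007]
contact_force: [7.6, 0.7, 7.7]
gripper_width: 0.003
grasp_force: 5.4
```

```bash
python3 -c "
from h import *
bp()"
```

```text
t 7.42 boxXY+tip z mm [82.1  0.  40.8] yaw 8.1 za [ 0.013  0.001 -1.   ] F [7.6 0.7 7.7] q7 -1.63 w 0.0028082289071167336
```

Emit:
{"op": "drive_tool", "data": {
  "increments": [
    {"wz": 0, "claw": 0, "dx": -0.002, "dy": 0, "dz": 0.002, "wx": 0, "wy": 0},
    {"wz": 0, "claw": 0, "dx": -0.001, "dy": 0, "dz": 0.001, "wx": 0, "wy": 0},
    {"wz": 0, "claw": 0, "dx": 0, "dy": 0, "dz": 0, "wx": 0, "wy": 0}
  ]
}}

```text
t: 7.8
eef_pos: [0.6626, -0.0557, 0.062]
tool_rot: [0.0, 0.998, 0.07, 0.002]
contact_force: [-1.5, 0.2, 13.7]
gripper_width: 0.001
grasp_force: 9.3
```

```bash
python3 -c "
from h import *
bp()"
```

```text
t 7.80 boxXY+tip z mm [75.5 -0.  37. ] yaw 8.1 za [ 0.005  0.    -1.   ] F [-1.5  0.2 13.7] q7 -1.63 w 0.0009693789369672647
```

Emit:
{"op": "drive_tool", "data": {
  "increments": [
    {"wz": 0, "claw": 0, "dx": -0.003, "dy": 0, "dz": -0.001, "wx": 0, "wy": 0},
    {"wz": 0, "claw": 0, "dx": 0, "dy": 0, "dz": 0, "wx": 0, "wy": 0},
    {"wz": 0, "claw": 0, "dx": 0.014, "dy": 0, "dz": 0, "wx": 0, "wy": 0},
    {"wz": 0, "claw": 0, "dx": 0.014, "dy": 0, "dz": 0, "wx": 0, "wy": 0},
    {"wz": 0, "claw": 0, "dx": 0, "dy": 0, "dz": -0.05, "wx": 0, "wy": 0},
    {"wz": 0, "claw": 0, "dx": 0, "dy": 0, "dz": -0.05, "wx": 0, "wy": 0},
    {"wz": 0, "claw": 0, "dx": 0, "dy": 0, "dz": 0, "wx": 0, "wy": 0},
    {"wz": 0, "claw": 0, "dx": -0.049, "dy": 0, "dz": 0, "wx": 0, "wy": 0},
    {"wz": 0, "claw": 0, "dx": -0.049, "dy": 0, "dz": 0, "wx": 0, "wy": 0},
    {"wz": -10, "claw": 0, "dx": 0, "dy": 0, "dz": 0, "wx": 0, "wy": 0},
    {"wz": -10, "claw": 0, "dx": 0, "dy": 0, "dz": 0, "wx": 0, "wy": 0},
    {"wz": -10, "claw": 0, "dx": 0, "dy": 0, "dz": 0, "wx": 0, "wy": 0},
    {"wz": -10, "claw": 0, "dx": 0, "dy": 0, "dz": 0, "wx": 0, "wy": 0},
    {"wz": -10, "claw": 0, "dx": 0, "dy": 0, "dz": 0, "wx": 0, "wy": 0},
    {"wz": -10, "claw": 0, "dx": 0, "dy": 0, "dz": 0, "wx": 0, "wy": 0},
    {"wz": -10, "claw": 0, "dx": 0, "dy": 0, "dz": 0, "wx": 0, "wy": 0},
    {"wz": -10, "claw": 0, "dx": 0, "dy": 0, "dz": 0, "wx": 0, "wy": 0},
    {"wz": -10, "claw": 0, "dx": 0, "dy": 0, "dz": 0, "wx": 0, "wy": 0},
    {"wz": 0, "claw": 0, "dx": 0, "dy": 0, "dz": 0, "wx": 0, "wy": 0}
  ]
}}

```text
t: 10.18
eef_pos: [0.5878, -0.0663, 0.1591]
tool_rot: [-0.001, 0.656, 0.754, -0.0]
contact_force: [-0.2, -0.6, -0.4]
gripper_width: 0.002
grasp_force: 0.0
```

```bash
python3 -c "
from h import *
bp()
p,d=read_camera('top');cv2.imwrite('pics/t4.png',cv2.resize(p[120:250,280:440,::-1],None,fx=5,fy=4.5))"
```

```text
t 10.18 boxXY+tip z mm [-1.000e-01 -0.000e+00  1.341e+02] yaw 98.0 za [-0.002  0.001 -1.   ] F [-0.2 -0.6 -0.4] q7 -0.20 w 0.0024906780848357427
```

View pics/t4.png

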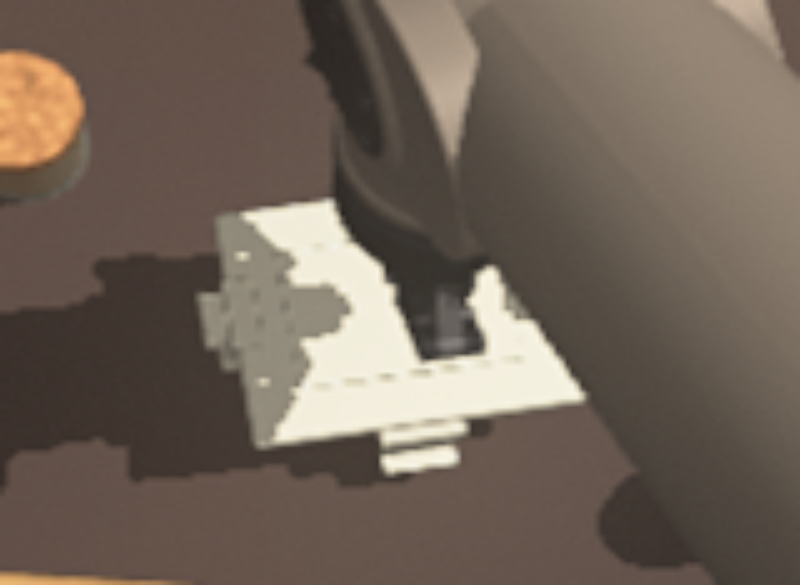

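The near clip is down, with its lip at (420,460). The left clip still stands up at (215,320) in the arm's shadow. I'll push it outward from inside.

Emit:
{"op": "drive_tool", "data": {
  "increments": [
    {"wz": 0, "claw": 0, "dx": 0.045, "dy": 0, "dz": 0, "wx": 0, "wy": 0},
    {"wz": 0, "claw": 0, "dx": 0, "dy": 0, "dz": 0.039, "wx": 0, "wy": 0},
    {"wz": 0, "claw": 0, "dx": 0, "dy": 0, "dz": 0, "wx": 0, "wy": 0},
    {"wz": 0, "claw": 0, "dx": 0.01, "dy": 0, "dz": 0, "wx": 0, "wy": 0},
    {"wz": 0, "claw": 0, "dx": 0.01, "dy": 0, "dz": 0, "wx": 0, "wy": 0},
    {"wz": 0, "claw": 0, "dx": 0.01, "dy": 0, "dz": 0, "wx": 0, "wy": 0},
    {"wz": 0, "claw": 0, "dx": 0.006, "dy": 0, "dz": 0, "wx": 0, "wy": 0},
    {"wz": 0, "claw": 0, "dx": 0, "dy": 0, "dz": 0, "wx": 0, "wy": 0}
  ]
}}

```text
t: 11.22
eef_pos: [0.577, 0.0148, 0.1216]
tool_rot: [0.0, 0.655, 0.755, 0.0]
contact_force: [-0.5, -0.9, -0.3]
gripper_width: 0.002
grasp_force: 0.0
```

```bash
python3 -c "
from h import *
bp()
p,d=read_camera('scene');cv2.imwrite('pics/s5.png',cv2.resize(p[100:260,220:420,::-1],None,fx=4,fy=3.75))"
```

```text
t 11.22 boxXY+tip z mm [ 0.6 81.8 96.6] yaw 98.1 za [ 0.  0. -1.] F [-0.5 -0.9 -0.3] q7 -0.38 w 0.0015252282181364729
```

View pics/s5.png

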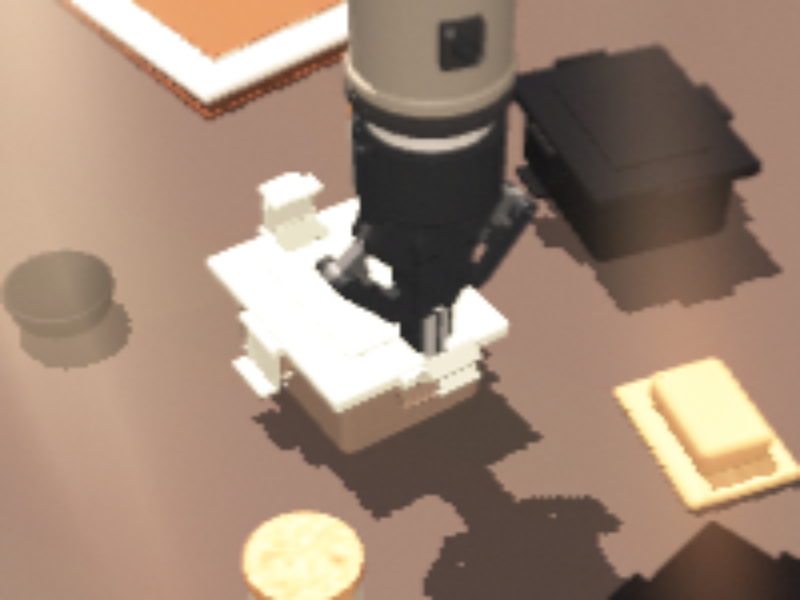

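The far clip is shut at (260,350), and the left clip leans outward at (450,365). Next I'll move out and press it down.

Emit:
{"op": "drive_tool", "data": {
  "increments": [
    {"wz": 0, "claw": 0, "dx": 0.01, "dy": 0, "dz": -0.01, "wx": 0, "wy": 0},
    {"wz": 0, "claw": 0, "dx": 0.012, "dy": 0, "dz": -0.005, "wx": 0, "wy": 0},
    {"wz": 0, "claw": 0, "dx": 0, "dy": 0, "dz": 0.015, "wx": 0, "wy": 0},
    {"wz": 0, "claw": 0, "dx": 0, "dy": 0, "dz": 0.015, "wx": 0, "wy": 0},
    {"wz": 0, "claw": 0, "dx": 0, "dy": 0, "dz": 0.015, "wx": 0, "wy": 0},
    {"wz": 0, "claw": 0, "dx": 0, "dy": 0, "dz": 0.015, "wx": 0, "wy": 0},
    {"wz": 0, "claw": 0, "dx": 0, "dy": 0, "dz": 0.008, "wx": 0, "wy": 0},
    {"wz": 0, "claw": 0, "dx": 0, "dy": 0, "dz": 0, "wx": 0, "wy": 0}
  ]
}}

```text
t: 12.28
eef_pos: [0.5734, 0.0351, 0.0673]
tool_rot: [-0.0, 0.656, 0.755, -0.001]
contact_force: [-0.4, -0.1, 0.4]
gripper_width: 0.001
grasp_force: 0.0
```

```bash
python3 -c "
from h import *
bp()"
```

```text
t 12.28 boxXY+tip z mm [-1.000e-01  1.024e+02  4.230e+01] yaw 98.0 za [-0.002 -0.001 -1.   ] F [-0.4 -0.1  0.4] q7 -0.47 w 0.0013589750700051968
```

Emit:
{"op": "drive_tool", "data": {
  "increments": [
    {"wz": 0, "claw": 0, "dx": -0.003, "dy": 0, "dz": 0.002, "wx": 0, "wy": 0},
    {"wz": 0, "claw": 0, "dx": -0.003, "dy": 0, "dz": 0.002, "wx": 0, "wy": 0},
    {"wz": 0, "claw": 0, "dx": -0.003, "dy": 0, "dz": 0.001, "wx": 0, "wy": 0},
    {"wz": 0, "claw": 0, "dx": -0.003, "dy": 0, "dz": 0.001, "wx": 0, "wy": 0},
    {"wz": 0, "claw": 0, "dx": 0, "dy": 0, "dz": 0, "wx": 0, "wy": 0}
  ]
}}

```text
t: 12.9
eef_pos: [0.5758, 0.0239, 0.0625]
tool_rot: [0.0, 0.656, 0.755, 0.0]
contact_force: [0.4, 1.5, 0.0]
gripper_width: -0.0
grasp_force: 0.8
```

```bash
python3 -c "
from h import *
bp()"
```

```text
t 12.90 boxXY+tip z mm [ 0.8 91.  37.5] yaw 98.0 za [ 0.  0. -1.] F [0.4 1.5 0. ] q7 -0.45 w -8.652453034120148e-05
```

Emit:
{"op": "drive_tool", "data": {
  "increments": [
    {"wz": 0, "claw": 0, "dx": -0.002, "dy": 0, "dz": 0.001, "wx": 0, "wy": 0},
    {"wz": 0, "claw": 0, "dx": -0.002, "dy": 0, "dz": 0.001, "wx": 0, "wy": 0},
    {"wz": 0, "claw": 0, "dx": 0, "dy": 0, "dz": 0, "wx": 0, "wy": 0}
  ]
}}

```text
t: 13.28
eef_pos: [0.5763, 0.0198, 0.0603]
tool_rot: [0.0, 0.656, 0.755, -0.0]
contact_force: [0.1, -0.2, 0.2]
gripper_width: 0.003
grasp_force: 0.0
```

```bash
python3 -c "
from h import *
bp()
p,d=read_camera('scene');cv2.imwrite('pics/s6.png',cv2.resize(p[100:260,220:420,::-1],None,fx=4,fy=3.75))"
```

```text
t 13.28 boxXY+tip z mm [ 0.6 86.9 35.3] yaw 98.1 za [ 0. -0. -1.] F [ 0.1 -0.2  0.2] q7 -0.45 w 0.002508937671747934
```

View pics/s6.png

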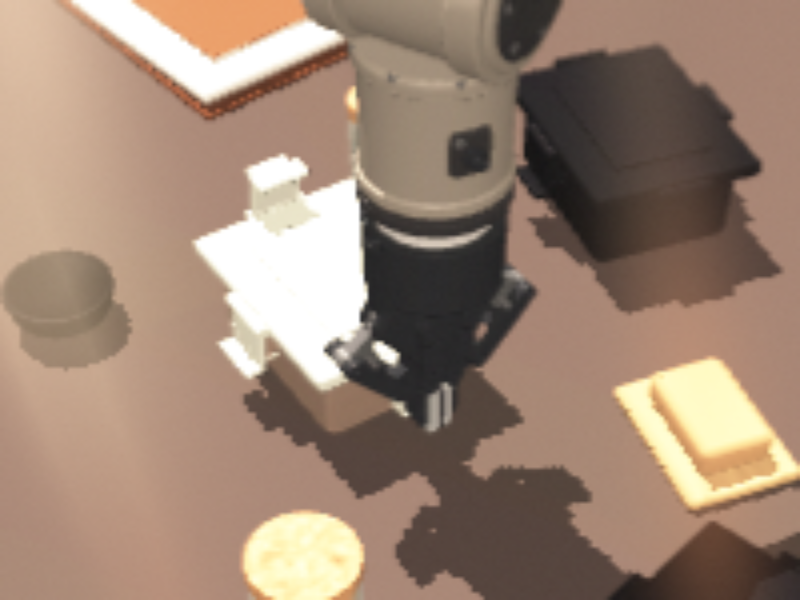

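The right clip is still up at (280,190), and the box slid roughly 1 cm away because the finger missed the ledge and had no downward hold. I'll back off and re-measure.

Emit:
{"op": "drive_tool", "data": {
  "increments": [
    {"wz": 0, "claw": 0, "dx": 0.02, "dy": 0, "dz": 0, "wx": 0, "wy": 0},
    {"wz": 0, "claw": 0, "dx": 0.02, "dy": 0, "dz": 0, "wx": 0, "wy": 0},
    {"wz": 0, "claw": 0, "dx": 0, "dy": 0, "dz": -0.05, "wx": 0, "wy": 0},
    {"wz": 0, "claw": 0, "dx": 0, "dy": 0, "dz": -0.06, "wx": 0, "wy": 0},
    {"wz": 0, "claw": 0, "dx": 0.05, "dy": -0.03, "dz": 0, "wx": 0, "wy": 0},
    {"wz": 0, "claw": 0, "dx": 0.05, "dy": -0.03, "dz": 0, "wx": 0, "wy": 0},
    {"wz": 0, "claw": 0, "dx": 0, "dy": 0, "dz": 0, "wx": 0, "wy": 0}
  ]
}}

```text
t: 14.2
eef_pos: [0.4935, 0.1559, 0.171]
tool_rot: [-0.0, 0.652, 0.758, 0.0]
contact_force: [-0.5, -0.8, 0.9]
gripper_width: -0.0
grasp_force: 0.0
```

```bash
python3 - <<'E'
from h import *
bp()
p,d=read_camera('top');np.savez("top7.npz",p=p,d=d);p2,d2=read_camera('scene');np.savez("scene7.npz",p=p2,d=d2)
a=cv2.resize(p[120:250,290:430,::-1],None,fx=4.2,fy=4.2);b=cv2.resize(p2[120:230,240:360,::-1],None,fx=4.5,fy=4.5)
print(a.shape,b.shape);a=cv2.resize(a,(400,371));b=cv2.resize(b,(400,367))[:,:];b=cv2.copyMakeBorder(b,0,4,0,0,0)
cv2.imwrite('pics/c7.png',np.hstack([a,b]))
try:
    c,y,E=boxpose('top',p,(310,415,135,240),CTR+[.0015,-.012],YAW);print(c,np.degrees(y),E)
except Exception as e: print(repr(e))
E
```

```text
t 14.20 boxXY+tip z mm [-62.1 233.3 146. ] yaw 98.6 za [-0.     0.001 -1.   ] F [-0.5 -0.8  0.9] q7 -0.61 w -0.0003529312671931143
(546, 588, 3) (495, 540, 3)
[ 0.58549839 -0.08563745] 7.797267229629765 {'near': array([-5.9562e+01, -1.0000e-03,  3.5000e+01]), 'far': array([5.955e+01, 4.000e-03, 3.400e+01]), 'left': array([7.4629e+01, 1.0000e-03, 2.0000e+01]), 'right': array([-7.4629e+01, -3.0000e-03,  2.0000e+01])}
```

View pics/c7.png

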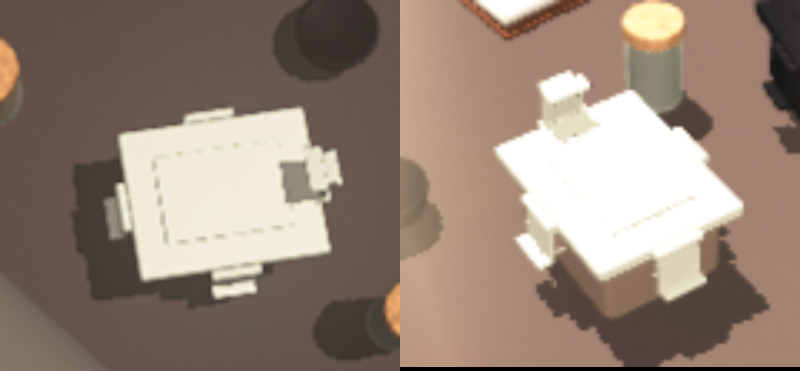

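```bash
sed -i 's/^CTR=.*/CTR=np.array([.5855,-.0856]);YAW=np.radians(7.8)/' h.py; python3 - <<'E'
from h import *
X=np.array([np.cos(YAW),np.sin(YAW)]);Y=np.array([-X[1],X[0]])
Q=[]
for n,roi in(("top",(310,415,135,240)),("scene",(260,350,130,225))):
    A=np.load(n+"7.npz");p,d=A["p"],A["d"];f=p.astype(int)
    v,u=np.nonzero(d>0);s=(u>roi[0])&(u<roi[1])&(v>roi[2])&(v<roi[3]);u,v=u[s],v[s];P=cloud(n,np.c_[u,v],d[v,u])
    q=np.c_[(P[:,:2]-CTR)@X,(P[:,:2]-CTR)@Y,P[:,2]]*1000
    for k,o,l in(("near",-q[:,0]-64,q[:,1]),("far",q[:,0]-64,q[:,1]),("left",q[:,1]-79,q[:,0]),("right",-q[:,1]-79,q[:,0])):
        print(n,k)
        for z0,z1 in((20,30),(30,35),(35,40),(40,48),(48,58),(58,66),(90,110)):
            g=(abs(l)<14)&(o>-16)&(o<45)&(q[:,2]>z0)&(q[:,2]<z1)
            if g.sum()>2: print("  z",z0,z1,g.sum(),"out",np.round(np.percentile(o[g],[5,50,95]),1))
E
```

```text
top near
  z 30 35 12 out [ 2.6  5.5 11.4]
  z 35 40 43 out [ 2.4  7.  11.5]
  z 40 48 7 out [2.1 2.1 4.3]
  z 48 58 9 out [1.4 1.9 2.1]
  z 58 66 3 out [1.6 1.9 1.9]
top far
top left
  z 30 35 10 out [ 3.7  9.9 12. ]
  z 35 40 37 out [ 3.2  7.2 11.5]
  z 40 48 6 out [2.3 2.6 7.3]
top right
  z 90 110 133 out [-15.1  -4.7   7.2]
scene near
scene far
  z 20 30 5 out [-14.7 -14.1 -13.2]
  z 30 35 4 out [-14.3  -0.4  13.3]
  z 35 40 41 out [ 2.9  8.  13. ]
  z 40 48 32 out [-12.2  -4.    4. ]
  z 48 58 14 out [2.5 3.2 3.9]
  z 58 66 12 out [1.9 2.8 3.5]
scene left
  z 30 35 8 out [-14.1  12.2  13.6]
  z 35 40 51 out [-3.2  7.3 13.9]
  z 40 48 30 out [-14.    2.8   6.6]
  z 48 58 29 out [1.2 2.6 4. ]
  z 58 66 23 out [1.5 2.4 3.3]
scene right
  z 90 110 73 out [-15.3  -7.7   5.2]
```

All three are shut: the flap faces sit a constant 2 to 3 mm out and the ledges are at z ≈ 37. Box centre is now (0.5855,-0.0856). The right clip is next.

Emit:
{"op": "drive_tool", "data": {
  "increments": [
    {"wz": 0, "claw": 0, "dx": -0.046, "dy": 0.01, "dz": 0, "wx": 0, "wy": 0},
    {"wz": 0, "claw": 0, "dx": -0.046, "dy": 0.01, "dz": 0, "wx": 0, "wy": 0},
    {"wz": 0, "claw": 0, "dx": -0.046, "dy": 0.01, "dz": 0, "wx": 0, "wy": 0},
    {"wz": 0, "claw": 0, "dx": -0.046, "dy": 0.01, "dz": 0, "wx": 0, "wy": 0},
    {"wz": 0, "claw": 0, "dx": -0.046, "dy": 0.01, "dz": 0, "wx": 0, "wy": 0},
    {"wz": 0, "claw": 0, "dx": -0.046, "dy": 0.01, "dz": 0, "wx": 0, "wy": 0},
    {"wz": 0, "claw": 0, "dx": 0, "dy": 0, "dz": 0, "wx": 0, "wy": 0},
    {"wz": 0, "claw": 0, "dx": 0, "dy": 0, "dz": 0, "wx": 0, "wy": 0}
  ]
}}

```text
t: 15.3
eef_pos: [0.5951, -0.1151, 0.1698]
tool_rot: [-0.0, 0.656, 0.755, -0.0]
contact_force: [0.3, 1.0, 1.2]
gripper_width: -0.003
grasp_force: 0.0
```

```bash
python3 -c "
from h import *
bp()"
```

```text
t 15.30 boxXY+tip z mm [  5.6 -30.5 144.8] yaw 98.0 za [-0.001  0.    -1.   ] F [0.3 1.  1.2] q7 -0.10 w -0.0025722562238136683
```

Emit:
{"op": "drive_tool", "data": {
  "increments": [
    {"wz": 0, "claw": 0, "dx": -0.012, "dy": -0.005, "dz": 0.024, "wx": 0, "wy": 0},
    {"wz": 0, "claw": 0, "dx": 0, "dy": 0, "dz": 0.025, "wx": 0, "wy": 0},
    {"wz": 0, "claw": 0, "dx": 0, "dy": 0, "dz": 0, "wx": 0, "wy": 0},
    {"wz": 0, "claw": 0, "dx": -0.01, "dy": 0, "dz": 0, "wx": 0, "wy": 0},
    {"wz": 0, "claw": 0, "dx": -0.01, "dy": 0, "dz": 0, "wx": 0, "wy": 0},
    {"wz": 0, "claw": 0, "dx": -0.01, "dy": 0, "dz": 0, "wx": 0, "wy": 0},
    {"wz": 0, "claw": 0, "dx": -0.009, "dy": 0, "dz": 0, "wx": 0, "wy": 0},
    {"wz": 0, "claw": 0, "dx": 0, "dy": 0, "dz": 0, "wx": 0, "wy": 0},
    {"wz": 0, "claw": 0, "dx": -0.01, "dy": 0, "dz": -0.01, "wx": 0, "wy": 0},
    {"wz": 0, "claw": 0, "dx": -0.012, "dy": 0, "dz": -0.005, "wx": 0, "wy": 0},
    {"wz": 0, "claw": 0, "dx": 0, "dy": 0, "dz": 0.015, "wx": 0, "wy": 0},
    {"wz": 0, "claw": 0, "dx": 0, "dy": 0, "dz": 0.015, "wx": 0, "wy": 0},
    {"wz": 0, "claw": 0, "dx": 0, "dy": 0, "dz": 0.015, "wx": 0, "wy": 0},
    {"wz": 0, "claw": 0, "dx": 0, "dy": 0, "dz": 0.015, "wx": 0, "wy": 0},
    {"wz": 0, "claw": 0, "dx": 0, "dy": 0, "dz": 0.005, "wx": 0, "wy": 0},
    {"wz": 0, "claw": 0, "dx": 0, "dy": 0, "dz": 0, "wx": 0, "wy": 0}
  ]
}}

```text
t: 17.3
eef_pos: [0.6002, -0.1868, 0.0706]
tool_rot: [-0.001, 0.655, 0.755, -0.0]
contact_force: [-0.1, 0.4, 0.4]
gripper_width: 0.004
grasp_force: 0.0
```

```bash
python3 -c "
from h import *
bp()"
```

```text
t 17.30 boxXY+tip z mm [   0.8 -102.3   45.6] yaw 98.1 za [-0.001  0.001 -1.   ] F [-0.1  0.4  0.4] q7 -0.05 w 0.004129577200282397
```

Emit:
{"op": "drive_tool", "data": {
  "increments": [
    {"wz": 0, "claw": 0, "dx": 0.003, "dy": 0, "dz": 0.003, "wx": 0, "wy": 0},
    {"wz": 0, "claw": 0, "dx": 0.003, "dy": 0, "dz": 0.003, "wx": 0, "wy": 0},
    {"wz": 0, "claw": 0, "dx": 0.003, "dy": 0, "dz": 0.002, "wx": 0, "wy": 0},
    {"wz": 0, "claw": 0, "dx": 0.003, "dy": 0, "dz": 0.001, "wx": 0, "wy": 0},
    {"wz": 0, "claw": 0, "dx": 0, "dy": 0, "dz": 0, "wx": 0, "wy": 0}
  ]
}}

```text
t: 17.92
eef_pos: [0.5991, -0.1751, 0.0625]
tool_rot: [0.0, 0.655, 0.755, 0.0]
contact_force: [0.5, 1.1, 2.5]
gripper_width: 0.002
grasp_force: 0.9
```

```bash
python3 -c "
from h import *
bp()"
```

```text
t 17.93 boxXY+tip z mm [  1.3 -90.5  37.5] yaw 98.1 za [ 0.001  0.    -1.   ] F [0.5 1.1 2.5] q7 -0.08 w 0.0024085701054893795
```

Emit:
{"op": "drive_tool", "data": {
  "increments": [
    {"wz": 0, "claw": 0, "dx": 0.003, "dy": 0, "dz": 0.002, "wx": 0, "wy": 0},
    {"wz": 0, "claw": 0, "dx": 0, "dy": 0, "dz": 0, "wx": 0, "wy": 0}
  ]
}}

```text
t: 18.18
eef_pos: [0.5991, -0.1741, 0.062]
tool_rot: [0.001, 0.656, 0.755, -0.001]
contact_force: [-2.6, -2.1, 13.6]
gripper_width: -0.0
grasp_force: 9.6
```

```bash
python3 -c "
from h import *
bp()"
```

```text
t 18.18 boxXY+tip z mm [  1.4 -89.5  37. ] yaw 98.0 za [ 0.001 -0.002 -1.   ] F [-2.6 -2.1 13.6] q7 -0.09 w -0.00024309028538925404
```

The clip rests on the shut ledge height (37 mm). I'll ease the downward load and nudge the box back toward its start, then retreat.

Emit:
{"op": "drive_tool", "data": {
  "increments": [
    {"wz": 0, "claw": 0, "dx": 0.002, "dy": 0, "dz": -0.003, "wx": 0, "wy": 0},
    {"wz": 0, "claw": 0, "dx": 0.003, "dy": 0, "dz": 0, "wx": 0, "wy": 0},
    {"wz": 0, "claw": 0, "dx": 0.003, "dy": 0, "dz": 0, "wx": 0, "wy": 0},
    {"wz": 0, "claw": 0, "dx": 0.003, "dy": 0, "dz": 0, "wx": 0, "wy": 0},
    {"wz": 0, "claw": 0, "dx": 0.003, "dy": 0, "dz": 0, "wx": 0, "wy": 0},
    {"wz": 0, "claw": 0, "dx": 0, "dy": 0, "dz": 0, "wx": 0, "wy": 0},
    {"wz": 0, "claw": 0, "dx": -0.02, "dy": 0, "dz": 0, "wx": 0, "wy": 0},
    {"wz": 0, "claw": 0, "dx": -0.015, "dy": 0, "dz": 0, "wx": 0, "wy": 0},
    {"wz": 0, "claw": 0, "dx": 0, "dy": 0, "dz": -0.06, "wx": 0, "wy": 0},
    {"wz": 0, "claw": 0, "dx": 0, "dy": 0, "dz": -0.06, "wx": 0, "wy": 0},
    {"wz": 0, "claw": 0, "dx": 0, "dy": 0, "dz": -0.06, "wx": 0, "wy": 0},
    {"wz": 0, "claw": 0, "dx": -0.05, "dy": -0.03, "dz": 0, "wx": 0, "wy": 0},
    {"wz": 0, "claw": 0, "dx": -0.05, "dy": -0.03, "dz": 0, "wx": 0, "wy": 0},
    {"wz": 0, "claw": 0, "dx": -0.05, "dy": -0.03, "dz": 0, "wx": 0, "wy": 0},
    {"wz": 0, "claw": 0, "dx": -0.05, "dy": -0.03, "dz": 0, "wx": 0, "wy": 0},
    {"wz": 0, "claw": 0, "dx": 0, "dy": 0, "dz": 0, "wx": 0, "wy": 0}
  ]
}}

```text
t: 20.18
eef_pos: [0.5062, -0.4162, 0.2427]
tool_rot: [-0.0, 0.66, 0.751, -0.001]
contact_force: [0.1, 0.3, -0.2]
gripper_width: -0.003
grasp_force: 0.0
```

```bash
python3 - <<'E'
from h import *
bp()
D={}
for n in("top","scene"): D[n]=read_camera(n)
p=D["top"][0];c0=np.array([.5879,-.0663])
try:
    c,y,E=boxpose("top",p,(310,415,135,240),c0+[0,-.004],YAW);print(c,np.degrees(y),E,"moved",np.linalg.norm(c-c0))
except Exception as e: print(repr(e)); c,y=c0,YAW
X=np.array([np.cos(y),np.sin(y)]);Y=np.array([-X[1],X[0]])
for n,roi in(("top",(310,415,135,240)),("scene",(260,350,130,225))):
    d=D[n][1];v,u=np.nonzero(d>0);s=(u>roi[0])&(u<roi[1])&(v>roi[2])&(v<roi[3]);u,v=u[s],v[s];P=cloud(n,np.c_[u,v],d[v,u])
    q=np.c_[(P[:,:2]-c)@X,(P[:,:2]-c)@Y,P[:,2]]*1000
    print(n,"pts over 84mm:",(q[:,2]>84).sum())
    for k,o,l in(("near",-q[:,0]-64,q[:,1]),("far",q[:,0]-64,q[:,1]),("left",q[:,1]-79,q[:,0]),("right",-q[:,1]-79,q[:,0])):
        r=[]
        for z0,z1 in((32,42),(44,52),(52,60),(60,66)):
            g=(abs(l)<14)&(o>-3)&(o<45)&(q[:,2]>z0)&(q[:,2]<z1)
            r.append((int(g.sum()),*np.round(np.percentile(o[g],[50,95]),1)) if g.sum()>2 else None)
        print("  ",k,r)
a=cv2.resize(p[120:250,290:430,::-1],(400,371));b=cv2.resize(D["scene"][0][120:230,240:360,::-1],(400,371))
cv2.imwrite('pics/c8.png',np.hstack([a,b]))
E
```

```text
t 20.18 boxXY+tip z mm [-123.4 -316.8  217.7] yaw 97.4 za [-0.002 -0.002 -1.   ] F [ 0.1  0.3 -0.2] q7 0.46 w -0.0031676689023753197
[ 0.58294736 -0.06727729] 8.076859170025742 {'near': array([-5.9581e+01, -2.0000e-03,  3.5000e+01]), 'far': array([5.9581e+01, 1.0000e-03, 3.4000e+01]), 'left': array([74.371, -0.   , 21.   ]), 'right': array([-7.4371e+01,  1.0000e-03,  2.0000e+01])} moved 0.005048140673103577
top pts over 84mm: 0
   near [(54, np.float64(7.0), np.float64(11.6)), (6, np.float64(2.1), np.float64(3.0)), (8, np.float64(1.8), np.float64(2.1)), None]
   far [None, None, None, None]
   left [(46, np.float64(7.2), np.float64(11.4)), None, None, None]
   right [None, None, None, None]
scene pts over 84mm: 0
   near [None, None, None, None]
   far [(47, np.float64(8.1), np.float64(13.5)), (12, np.float64(3.0), np.float64(4.3)), (13, np.float64(2.6), np.float64(3.5)), (7, np.float64(2.4), np.float64(3.4))]
   left [(63, np.float64(8.1), np.float64(13.5)), (24, np.float64(2.9), np.float64(4.6)), (23, np.float64(3.1), np.float64(4.8)), (22, np.float64(2.1), np.float64(3.3))]
   right [None, None, None, None]
```

View pics/c8.png

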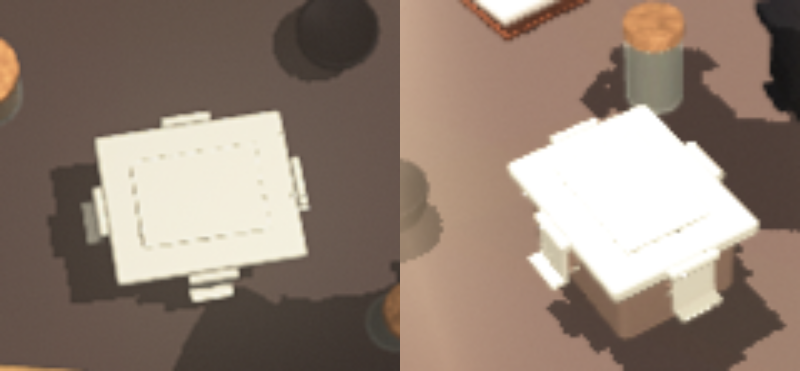

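All four flaps hang down and nothing else has moved; the box is back within 5 mm of its start. The right clip's ledge edge is at (305,188) in the left half. A quick ray check on it, since depth gave nothing there.

```bash
python3 - <<'E'
from h import *
p,d=read_camera("top");c=np.array([.58295,-.06728]);y=np.radians(8.08);X=np.array([np.cos(y),np.sin(y)]);Y=np.array([-X[1],X[0]])
f=p.astype(int);m=(f.min(2)>80)&(f.max(2)-f.min(2)<60);v,u=np.nonzero(m);s=(u>305)&(u<412)&(v>140)&(v<240)
W=onplane("top",np.c_[u[s],v[s]],.0345)[:,:2];q=np.c_[(W-c)@X,(W-c)@Y]*1000
for k,o,l in(("near",-q[:,0]-64,q[:,1]),("far",q[:,0]-64,q[:,1]),("left",q[:,1]-79,q[:,0]),("right",-q[:,1]-79,q[:,0])):
    g=abs(l)<12;print(k,"ledge outer edge out %.1f"%np.percentile(o[g],99.5), "mid-lid scale")
E
```

```text
near ledge outer edge out 13.0 mid-lid scale
far ledge outer edge out 29.5 mid-lid scale
left ledge outer edge out 12.8 mid-lid scale
right ledge outer edge out 41.8 mid-lid scale
```

```bash
python3 - <<'E'
from h import *
p,d=read_camera("top");c=np.array([.58295,-.06728]);y=np.radians(8.08);X=np.array([np.cos(y),np.sin(y)]);Y=np.array([-X[1],X[0]])
f=p.astype(int);m=((f.min(2)>95)&(f.max(2)-f.min(2)<60)).astype(np.uint8);m[:,:305]=0;m[:,412:]=0;m[:140]=0;m[240:]=0
n,L,S,_=cv2.connectedComponentsWithStats(m,connectivity=8);print(S[:,[0,1,2,3,4]].tolist())
v,u=np.nonzero(m)
for z in(.0345,.07):
    W=onplane("top",np.c_[u,v],z)[:,:2];q=np.c_[(W-c)@X,(W-c)@Y]*1000
    for k,o,l in(("far",q[:,0]-64,q[:,1]),("right",-q[:,1]-79,q[:,0])):
        g=(abs(l)<12);print(z,k,"out %.1f"%o[g].max(),"lid edge beside %.1f"%o[(abs(l)>30)&(abs(l)<45)].max())
g=(abs(q[:,0])<12)&(q[:,1]<-70)
uu,vv=u[g],v[g];print("depth at right", np.c_[uu,vv,np.round((cloud("top",np.c_[uu,vv],d[vv,uu])[:,2])*1000)].astype(int)[uu>=391].tolist()[:40])
E
```

```text
[[0, 0, 640, 400, 252050], [319, 158, 80, 68, 3950]]
0.0345 far out 15.8 lid edge beside 7.5
0.0345 right out 12.2 lid edge beside 8.8
0.07 far out 5.5 lid edge beside -2.7
0.07 right out 5.1 lid edge beside -3.1
depth at right [[395, 178, 70], [391, 179, 73], [392, 179, 70], [393, 179, 76], [394, 179, 71], [395, 179, 72], [391, 180, 73], [392, 180, 69], [393, 180, 74], [394, 180, 73], [395, 180, 73], [391, 181, 75], [392, 181, 73], [393, 181, 73], [394, 181, 74], [395, 181, 72], [391, 182, 72], [392, 182, 75], [393, 182, 72], [394, 182, 72], [395, 182, 70], [396, 182, 70], [391, 183, 74], [392, 183, 71], [393, 183, 71], [394, 183, 75], [395, 183, 74], [396, 183, 72], [391, 184, 74], [392, 184, 73], [393, 184, 72], [394, 184, 74], [395, 184, 74], [396, 184, 73], [391, 185, 74], [392, 185, 74], [393, 185, 1015], [394, 185, 73], [395, 185, 74], [396, 185, 71]]
```

The right ledge's edge is at most about 12 mm out, as shut needs; unsnapped it would be about 22 mm. All four are shut, so I'm handing in.

```bash
python3 -c "
from station import *
print(hand_in())"
```

```text
the job is handed in; nothing more can be done
None
```

All four clips measured shut and the job is handed in at about 20 s. The box slid about 2 cm while I pressed the left clip, I nudged it back to within 5 mm of its start, and the jars, bowl and soap were not touched.

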